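# Seat a tin's lid with the pedal press

### The job

Push the row of two tins along the press's lane, without lifting them, until the first tin rests against the end stop under the ram, its lid still unpressed. Then press the pedal right down to its stop so that the ram seats that lid, and let the pedal come back up. Leave the second tin waiting behind in the lane with its lid unpressed, and do not disturb the other things on the table.

Things in the scene. Friction and masses are not known exactly. Their poses are not given: they have to be found in the camera images.
- press: Teal bench lid press, fixed, 0.26 m high. Origin on the table under the ram axis; -x to the pedal in front, +x to the column (x 48 to 94 mm), +y along the lane away from the end stop. Steel lane plate 50 mm above the table, y -50 to 215 mm, guide rails 74 mm apart and 10 mm high, open at +y. End stop face at y -35 mm. Overhead parts lie within 30 mm of the ram axis in y.
- nest (a point): Point on the lane plate under the ram axis, 50 mm above the table: where the middle of a tin's underside is when the tin rests against the end stop. Axes as the press.
- ram_face (a point): Centre of the ram's round rubber face (56 mm across), 111 mm above the table at rest; it comes down 21 mm when the pedal is at its stop.
- pedal_pad (a point): Centre of the top of the black rubber pedal pad (76 mm along press x, 60 mm along y), 135 mm in front of the ram axis, 62 mm above the table at rest, 29 mm at the stop. Moves with the pedal, which hinges about a pin along press y, 165 mm behind the pad centre, 26 mm above the table.
- pedal (a joint): Pedal angle in rad: 0 = up (spring returned), 0.2 = down on its stop. About 4 N at the pad to start, about 15 N at the stop while seating a lid. A linkage drives the ram down with it.
- tin_first: Filled balm tin standing in the lane nearer the end stop: round bamboo sleeve 70 mm in diameter and 24 mm high, with a round bamboo lid (70 mm in diameter, 17 mm high) set on top; 47 mm high in all with the lid unpressed, 41 mm with it home. Origin at the centre of its underside, z up.
- tin_second: The same kind of tin with an unpressed lid, standing behind the first in the lane, farther from the end stop. Origin at the centre of its underside, z up.
- lid_first (a joint): How far the first tin's lid has been pressed down, in m: 0 = standing 6 mm proud, 0.006 = fully home. It takes about 10 N.
- lid_second (a joint): The same for the second tin's lid.
- tin_11: Open filled tin among the bystanders at the right, 70 mm across, 31 mm high; origin under its centre.
- tin_12: Another open bystander tin at the right.
- tin_13: Another open bystander tin at the right.
- marker: Blue and grey marker pen, 132 mm long, lying at the front left.
- spatula: Spatula with a wooden handle, 231 mm long, lying at the front edge.
- spare_lid_a: Spare bamboo lid, 70 mm across, 17 mm high, lying liner up at the left.
- spare_lid_b: Another spare bamboo lid at the left.
Things that resemble listed ones, but are neither listed nor needed, are in the scene too. Leave any pink look-alike of the tin_second alone. What is shaped like the tin_first but red is not meant.

How it is judged:
On the way, in this order (a step that is already met when the one before it is completed fails the run):
1. the first tin rests at the end stop under the ram, its lid still unpressed and the pedal up (horizontal distance between tin_first and nest below 0.007 m and value of joint lid_first below 0.0025 m and value of joint pedal below 0.03 rad and linear speed of tin_first below 0.03 m/s), for 0.2 s.
2. the pedal is down at its stop with the tin under the ram and the lid pressed home (value of joint pedal above 0.185 rad and value of joint lid_first above 0.0045 m and horizontal distance between tin_first and nest below 0.007 m), for 0.1 s.
At the end, for the whole second after the job is handed in: First tin upright, at rest within 7 mm of the nest point, lid pressed at least 4.5 of 6 mm; pedal back up (under 0.03 rad); second tin upright between the rails, its centre 60 to 160 mm along the lane from the ram axis, lid pressed less than 2.5 mm (horizontal distance between tin_first and nest below 0.007 m and value of joint lid_first above 0.0045 m and value of joint pedal below 0.03 rad and angle between each of tin_first, tin_second's own z axis and vertical below 0.1 rad and linear speed of tin_first below 0.02 m/s and y of tin_second in the frame of press between 0.06 and 0.16 m and x of tin_second in the frame of press between -0.01 and 0.01 m and value of joint lid_second below 0.0025 m); the robot touches nothing.
It fails at once if a bystander is pushed more than 30 mm (distance of any of tin_11, tin_12, tin_13, marker, spatula, spare_lid_a, spare_lid_b from where it was at the start of the episode above 0.03 m).
It fails at once if a lane tin is lifted off the lane or tipped ((height (world z) of tin_first above 0.075 m or height (world z) of tin_first below 0.04 m or angle between tin_first's own z axis and vertical above 0.3 rad) or (height (world z) of tin_second above 0.075 m or height (world z) of tin_second below 0.04 m or angle between tin_second's own z axis and vertical above 0.3 rad)).
It also fails if it takes over 40 s, if anything falls off the work surface, if the arm or the gripper's body presses on something with over 40 N, if the wrist force passes 120 N, or if a joint passes its speed limit or range.

### The arm

A 6-joint arm with a two-finger parallel gripper is mounted at the origin on a cart in front of the work surface, level with it; the furniture and walls round the work are solid. World frame = base frame: x ahead of the robot, y to its left, z up, the work surface at z = 0. Lengths are in m, angles in rad, forces in N, time in s.
With the tool pointing down it reaches from about 0.4 to 0.825 m from the base axis. Payload 7 kg.
Tool frame: the origin (TCP) lies midway between the tips of the shut fingers; the grasp point (between the pads) lies 19 mm behind it; z points along the fingers, y is the line along which they close (so a half turn about z gives the same grasp; the last joint's range is limited). The gripper opens to 88 mm and grips with 3 to 60 N. Pads are 19 mm wide; open, the fingers measure 130 mm over their backs; the gripper's body (78 mm by 193 mm) begins 47 mm behind the grasp point.
Start: joints at [0.288, 0.359, 0.012, 0, -1.224, -0.288], TCP at [0.675, -0, 0.227] pointing down, gripper open.
Joint ranges: [-3.07, 3.07], [-1.43, 2.12], [-1.02, 1.25], [-3.03, 1.67], [-3.05, -0], [-3.03, 3.03]. Speed limits (rad/s): [2.39, 2.39, 3.01, 3.14, 3.14, 3.14].

### API

Orientations are given as [roll, pitch, yaw] about the fixed x, y, z axes, in that order (R = Rz(yaw) Ry(pitch) Rx(roll)).
In Python, from station import telemetry, eyes, ticket, recognise, trace gives the robot as it stands. The module is installed in compiled form; this text tells all that it offers.
- The arm moves only by the tool servo_tool, never from a script. Its argument "series" is a list that holds one entry, the list of rows, each a list of 4 numbers: the shift along the tool's x, y, z in mm, then the turn about the tool's z in rad. In form: [[[x, y, z, roll], ...]]. A call has exactly 10 rows; each row shifts and turns the commanded pose from where the row before left it, along the tool's axes as they then stand; what a row does not reach is not made up. A row lasts 1/12 s, in which the tool goes at most 41.7 mm and 7.16 degrees, less where a joint would pass 70% of its speed; a pose out of reach is approached as far as the arm can. A call is refused whole if a number of a shift passes 41.7 or a number of a turn 0.125, either way. A call with a gripper value outside its range is refused whole. "claw" is the gripper's target within -1 to 1 (shut at 1, half-way at 0, fully open at -1), set as the call begins (left out, the last holds). The fingers move at their own pace and stop on an object; "grip_force" is the grip in N (left out, the last holds). Time passes only in rows, so rows that do not move let the fingers close, or fill a call up. It gives the time, the measured TCP pose, the force, the opening and the grip force at its end, in the units of the state.
- telemetry.get_state(): the state, without advancing time (a new reading comes with each control period).
- eyes.grab_frame(name): name is "scene" or "side" or "wrist"; returns the picture (420x560x3 uint8, red, green, blue); there is no depth.
- eyes.calibration(name): a dict with "mtx" (3x3 intrinsics, pixels), "rvec" (rotation vector, rad) and "tvec" (3), from world to camera coordinates, as OpenCV has them. Camera axes: x right, y down, z forward; pixel columns grow to the right and rows downward; lengths in m; the calibration is good to about 2 mm. A picture is of the moment at which its call begins: read the wrist's pose just before it. calibration takes no time and is no camera call; for the wrist camera it gives the pose at the moment of the call.
- ticket.job_done(): hands the job in; it is judged then, once.
Trained networks look in the newest picture that a camera, given by its name, has taken for a name from the list of things; names that differ only in an ending like _2 or _b are one class to them, and where a whole thing is asked for, a point or a joint stands for the part that bears it (a point fixed in the world has none). Each returns a list of dicts, best first, with "conf" (0 to 1); they miss things now and then, are a little off and sometimes report something else, mostly with a low value. They report only what shows in the picture. A call takes as long as a camera call. They do not tell look-alikes from the thing itself.
- recognise(camera, name): "position" ([x, y, z] in m, in world coordinates, good to about 4 mm: the middle of the surface that is visible of it).
- trace(camera, name): "mask" (420x560 bool, what is visible of it).
The state is a dict: "t": time; "q": joint angles; "qd": joint speeds; "joint_efforts": joint torques, N m; "eef_pos": TCP position; "ee_rot": TCP orientation; "force": force on the tool from outside, world axes, zero at the start; "moment": the same for the moment, N m; "width": finger opening in m; "gripper_force": force on a finger pad.
Only numpy, scipy, OpenCV 4.12 (cv2) and the standard library are available. Lean on these libraries where they do the work, as an engineer would, in place of code of your own. Each camera call takes 0.05 s, during which the arm holds its last target. There are 200 camera calls.

## Working session

There is one attempt and no reset: what is moved stays moved. The work goes in short steps, Python scripts to look and compute and a tool call to move; the robot and the scene stay as the last step left them, time stands still between calls to the robot, and variables do not carry over. Pictures are saved under pics/ and viewed, at most 10 in all, crops included, and the job is handed in when it is done.

Besides the shell and the picture viewer there is one more tool, called as a command line: name --argument value ..., lists and objects as JSON in quotes. servo_tool: Moves the arm, as the interface text tells. Its arguments: {"type":"object","properties":{"series":{"type":"array"},"claw":{"type":"number"},"grip_force":{"type":"number"}},"required":["series"]}

```bash
mkdir -p pics; python3 - <<'E'
from station import telemetry, eyes, recognise
import cv2,numpy as np
s=telemetry.get_state(); print(s['t'],s['eef_pos'],s['ee_rot'],s['width'])
for c in ['scene','side']:
    im=eyes.grab_frame(c); cv2.imwrite(f'pics/{c}0.png',im[:,:,::-1])
    for n in ['press','tin_first','pedal_pad','ram_face']:
        print(c,n,[(np.round(d['position'],3).tolist(),round(d['conf'],2)) for d in recognise(c,n)][:5])
E
```

```text
0.0 [ 6.74508262e-01 -2.55721165e-05  2.25659398e-01] [ 3.13999770e+00 -1.23447718e-04 -1.57091433e+00] 0.08786200955361079
scene press [([0.554, 0.106, 0.058], 0.89)]
scene tin_first [([0.505, -0.022, 0.04], 0.61)]
scene pedal_pad [([0.436, 0.09, 0.061], 0.68)]
scene ram_face [([0.566, 0.097, 0.132], 0.6)]
side press [([0.574, 0.07, 0.054], 0.71), ([0.71, -0.261, 0.025], 0.51)]
side tin_first [([0.56, 0.134, 0.083], 0.78), ([0.511, -0.037, 0.047], 0.62)]
side pedal_pad [([0.445, 0.079, 0.063], 0.87)]
side ram_face [([0.566, 0.078, 0.134], 0.56), ([0.444, 0.082, 0.066], 0.46)]
```

View pics/scene0.png

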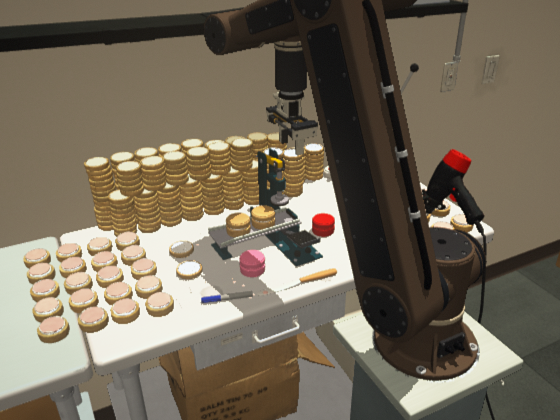

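View pics/side0.png

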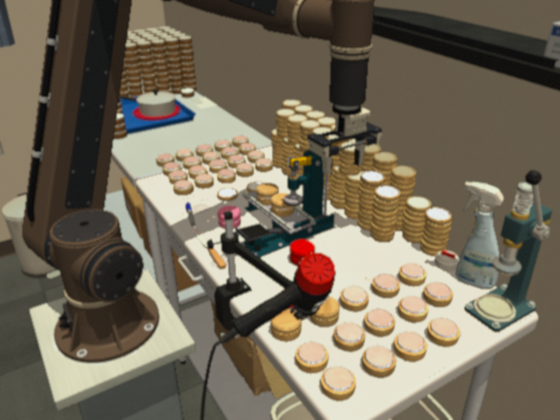

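The scene picture shows the press lane at (215-300, 205-250), with the two tins at (238,223) and (262,214). The red look-alike is at (323,224) and the pink one at (252,263). The side view agrees: tins at (265,190) and (282,203).

```bash
python3 - <<'E'
from station import telemetry, eyes, recognise
import cv2,numpy as np
im=eyes.grab_frame('wrist'); cv2.imwrite('pics/wrist0.png',im[:,:,::-1])
for n in ['press','tin_first','pedal_pad','ram_face']:
    print(n,[(np.round(d['position'],3).tolist(),round(d['conf'],2)) for d in recognise('wrist',n)][:5])
c=eyes.calibration('wrist');R=cv2.Rodrigues(c['rvec'])[0];print(c['mtx'],-R.T@c['tvec'],R[2])
E
```

```text
press [([0.607, 0.072, 0.045], 0.88)]
tin_first [([0.53, -0.037, 0.049], 0.77), ([0.593, 0.121, 0.095], 0.56)]
pedal_pad [([0.466, 0.064, 0.057], 0.88)]
ram_face [([0.593, 0.112, 0.122], 0.43)]
[[327.09540748   0.         287.65136558]
 [  0.         327.09540748 209.48856592]
 [  0.           0.           1.        ]] [ 0.6743927  -0.07632104  0.38534477] [ 4.50361011e-04  2.82910809e-01 -9.59146116e-01]
```

View pics/wrist0.png

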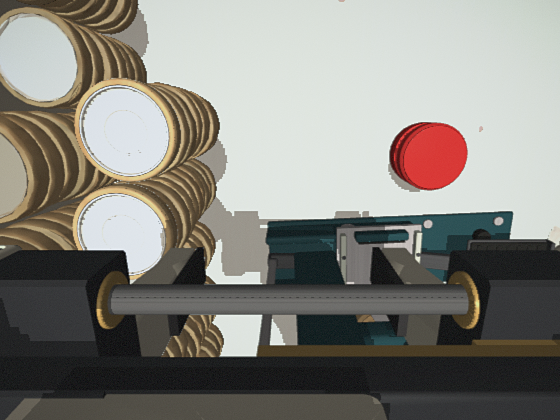

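The wrist view shows the red look-alike at (430,155) and the end-stop end of the press at (270-510, 215-340), with the fingers covering the rest. I'll raise the arm and move it toward +y to see the lane.

servo_tool --series '[[[0, 0, -25, 0], [0, 0, -25, 0], [0, 0, -25, 0], [0, 0, -15, 0], [-35, 8, 0, 0], [-35, 12, 0, 0], [-35, 12, 0, 0], [-35, 12, 0, 0], [-35, 12, 0, 0], [-35, 12, 0, 0]]]'

```text
t: 1.58
eef_pos: [0.6061, 0.2115, 0.3168]
ee_rot: [-3.141, 0.0, -1.571]
force: [1.1, 0.2, 0.1]
width: 0.0875
gripper_force: 0.0
```

```bash
python3 - <<'E'
from station import telemetry, eyes, recognise
import cv2,numpy as np
s=telemetry.get_state(); print(s['t'],s['eef_pos'],s['ee_rot'],s['qd'])
im=eyes.grab_frame('wrist'); cv2.imwrite('pics/wrist1.png',im[:,:,::-1])
for n in ['press','tin_first','pedal_pad','ram_face','spare_lid_a']:
    print(n,[(np.round(d['position'],3).tolist(),round(d['conf'],2)) for d in recognise('wrist',n)][:5])
c=eyes.calibration('wrist');np.savez('w1.npz',**c)
E
```

```text
1.5833 [0.60613172 0.21147583 0.31683324] [-3.14122932e+00  2.53500316e-04 -1.57089652e+00] [ 6.97178747e-01 -9.66816597e-03 -1.86462792e-02 -2.90640890e-05
  7.12365807e-03 -6.89704602e-01]
press [([0.589, 0.099, 0.063], 0.68)]
tin_first [([0.57, 0.143, 0.095], 0.61), ([0.526, -0.001, 0.013], 0.44)]
pedal_pad [([0.439, 0.086, 0.064], 0.94)]
ram_face [([0.578, 0.107, 0.224], 0.66)]
spare_lid_a [([0.509, 0.385, 0.013], 0.86), ([0.616, 0.375, 0.013], 0.79)]
```

View pics/wrist1.png

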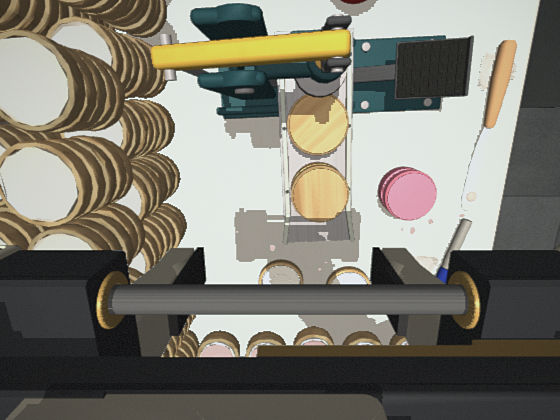

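The wrist picture shows the lane clearly: first tin at (317,124), second at (320,192), pedal pad at (433,68), and the open lane end near (318,240). The pink look-alike is at (408,193). The arm was still settling, so I'll measure again now.

```bash
cat >h.py <<'E'
from station import telemetry, eyes, recognise, trace
import cv2,numpy as np
def proj(uv,z,c):
    R=cv2.Rodrigues(c['rvec'])[0];C=-R.T@np.ravel(c['tvec'])
    uv=np.asarray(uv,float).reshape(-1,2)
    r=(R.T@np.linalg.inv(c['mtx'])@np.c_[uv,np.ones(len(uv))].T).T
    return C[:2]+r[:,:2]*((z-C[2])/r[:,2:])
def pix(p,c): return cv2.projectPoints(np.asarray(p,float).reshape(-1,1,3),c['rvec'],c['tvec'],c['mtx'],None)[0].reshape(-1,2)
E
python3 - <<'E'
from h import *
s=telemetry.get_state();print(s['t'],s['eef_pos'])
for c0 in ['wrist']:
    im=eyes.grab_frame(c0);c=eyes.calibration(c0);cv2.imwrite('pics/wrist2.png',im[:,:,::-1])
    print(np.abs(telemetry.get_state()['qd']).max())
    hsv=cv2.cvtColor(im,cv2.COLOR_RGB2HSV)
    for d in trace(c0,'pedal_pad')[:1]:
        m=d['mask'].astype(np.uint8);k=cv2.findContours(m,0,1)[0];k=max(k,key=len)
        P=proj(k.reshape(-1,2),.062,c);r=cv2.minAreaRect((P*1000).astype(np.float32));print('pad',d['conf'],r)
    for d in trace(c0,'tin_first'):
        m=d['mask'];v,u=np.nonzero(m);print('tin',d['conf'],m.sum(),u.mean(),v.mean(),u.min(),u.max(),v.min(),v.max(),np.median(hsv[m],0))
        if d['conf']>.3:
            k=max(cv2.findContours(m.astype(np.uint8),0,1)[0],key=len);P=(proj(k.reshape(-1,2),.097,c)*1000).astype(np.float32)
            print(cv2.minEnclosingCircle(P), P.min(0),P.max(0))
    cv2.imwrite('pics/crop2.png',cv2.resize(im[0:260,180:480,::-1],None,fx=2.2,fy=2.2,interpolation=cv2.INTER_CUBIC)[:600])
    np.savez('w2.npz',**c)
E
```

```text
1.8833 [0.6071236  0.2095162  0.31663521]
0.008038865190670716
pad 0.68 ((461.0434875488281, 86.33915710449219), (137.8468780517578, 66.32377624511719), 2.8099007606506348)
tin 0.75 2988 318.3015394912985 125.97456492637215 288 349 96 156 [ 22.  95. 226.]
((572.505859375, 147.08595275878906), 35.14955139160156) [537.9403 114.9681] [606.35834 180.2848 ]
tin 0.41 134 353.35074626865674 1.992537313432836 339 368 0 5 [  2. 182.  71.]
((539.7708740234375, 22.932315826416016), 14.707789421081543) [525.06323   22.909977] [554.4786    27.404486]
```

View pics/crop2.png

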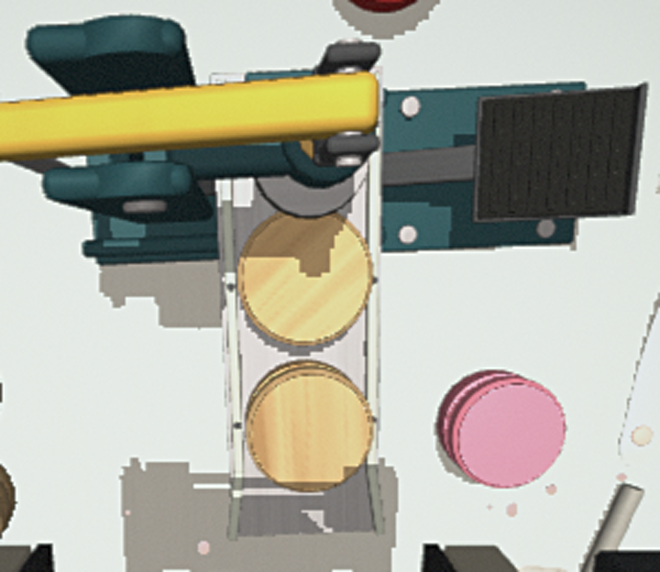

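The crop shows both tins between the rails: lid centres at crop (305,278) and (310,428), open lane end at y≈535 and pad at (475-648, 85-218). I'll turn those pixels into a press pose.

```bash
python3 - <<'E'
from h import *
c=dict(np.load('w2.npz'))
im=cv2.imread('pics/wrist2.png')
f=lambda *p:np.array(p)/2.2+[180,0]-0.2
print('rails z60: R',proj(f((377,215),(378,400),(380,530)),.06,c).round(4).tolist())
print('L',proj(f((230,215),(236,400),(235,535)),.06,c).round(4).tolist())
print('pad',proj(f((480,98),(642,88),(475,220),(632,213)),.062,c).round(4).tolist())
print('base',proj(f((383,93),(584,83),(386,250),(573,242)),.008,c).round(4).tolist())
# tin lid circles: fit to edges by colour
hsv=cv2.cvtColor(im,cv2.COLOR_BGR2HSV)
for (u,v) in [(318.6,126.4),(320.7,194.5)]:
    print('tin',proj([u,v],.097,c).round(4))
# candidate model overlay
def fit(o,yaw):
    Rz=np.array([[np.cos(yaw),-np.sin(yaw)],[np.sin(yaw),np.cos(yaw)]])
    return lambda P:np.c_[(Rz@np.asarray(P)[:,:2].T).T+o,np.asarray(P)[:,2]]
# least squares: rails ends, pad corners
from scipy.optimize import least_squares
M=np.array([[-.038,.215,.06],[.038,.215,.06],[-.097,-.03,.062],[-.097,.03,.062],[-.173,-.03,.062],[-.173,.03,.062]])
U=f((380,530),(235,535),(480,98),(475,220),(642,88),(632,213))
r=least_squares(lambda x:(pix(fit(x[:2],x[2])(M),c)-U).ravel(),[.58,.09,0],loss='soft_l1')
print(r.x,r.fun.reshape(-1,2).round(1).tolist())
E
```

```text
rails z60: R [[0.5303, 0.115], [0.5243, 0.2179], [0.5186, 0.2997]]
L [[0.6107, 0.1149], [0.6076, 0.2178], [0.6084, 0.303]]
pad [[0.4801, 0.0574], [0.3964, 0.0529], [0.4772, 0.1178], [0.3922, 0.1143]]
base [[0.5209, 0.0448], [0.4034, 0.0397], [0.5141, 0.1335], [0.3982, 0.1289]]
tin [[0.572  0.1472]]
tin [[0.5675 0.2258]]
[0.57114464 0.08786991 0.02174804] [[-7.3, 1.5], [2.9, 0.5], [4.8, -1.6], [3.2, -1.8], [-2.3, 1.2], [-4.5, -0.2]]
```

servo_tool --series '[[[-30, 15, 0, -0.123], [-33, 11, 0, -0.123], [-29, 6, 0, -0.123], [0, 0, 0, -0.123], [0, 0, 0, -0.123], [0, 0, 0, -0.123], [0, 0, 0, -0.123], [0, 0, 0, -0.123], [0, 0, 0, -0.123], [0, 0, 0, -0.123]]]' --claw 1 --grip_force 20

```text
t: 2.87
eef_pos: [0.5647, 0.2971, 0.3165]
ee_rot: [3.142, -0.0, -0.336]
force: [-0.1, -0.0, -0.3]
width: 0.0267
gripper_force: 0.0
```

servo_tool --series '[[[0, 0, 0, -0.123], [0, 0, 0, -0.123], [0, 0, 0, -0.123], [0, 0, 0, -0.123], [0, 0, 0, -0.123], [0, 0, 0, -0.123], [0, 0, 0, -0.123], [0, 0, 0, -0.123], [0, 0, 0, -0.123], [0, 0, 0, -0.123]]]'

```text
t: 3.7
eef_pos: [0.5647, 0.2971, 0.3166]
ee_rot: [3.142, 0.0, 0.894]
force: [-0.3, -0.3, 0.1]
width: 0.0006
gripper_force: 0.0
```

servo_tool --series '[[[0, 0, 0, -0.123], [0, 0, 0, -0.123], [0, 0, 0, -0.123], [0, 0, 0, -0.123], [0, 0, 0, -0.123], [0, 0, 0, -0.112], [0, 0, 0, 0], [0, 0, 0, 0], [0, 0, 0, 0], [0, 0, 0, 0]]]'

```text
t: 4.53
eef_pos: [0.5643, 0.2977, 0.3166]
ee_rot: [3.142, -0.0, 1.613]
force: [0.4, -0.5, 0.2]
width: 0.0004
gripper_force: 0.0
```

```bash
python3 - <<'E'
from h import *
s=telemetry.get_state();print(s['t'],s['eef_pos'],s['ee_rot'],s['q'],s['width'])
E
```

```text
4.5333 [0.56431238 0.29772244 0.31657013] [ 3.14157319e+00 -2.00044784e-05  1.61301824e+00] [ 7.90803266e-01  2.57081514e-01  7.04571537e-02 -1.43593004e-06
 -1.38414409e+00  2.39301156e+00] 0.00036556976503477955
```

servo_tool --series '[[[0, 0, 30, 0], [0, 0, 30, 0], [0, 0, 30, 0], [0, 0, 30, 0], [0, 0, 30, 0], [0, 0, 30, 0], [0, 0, 30, 0], [0, 0, 25, 0], [0, 0, 17, 0], [0, 0, 0, 0]]]'

```text
t: 5.37
eef_pos: [0.5621, 0.2963, 0.0603]
ee_rot: [-3.136, 0.004, 1.614]
force: [1.0, 0.4, -0.6]
width: 0.0003
gripper_force: 0.0
```

```bash
python3 - <<'E'
from h import *
s=telemetry.get_state();print(s['t'],s['eef_pos'],s['force'])
a=eyes.grab_frame('side');cv2.imwrite('pics/side1.png',cv2.resize(a[120:280,180:390,::-1],None,fx=3.6,fy=3.6,interpolation=cv2.INTER_CUBIC))
E
```

```text
5.3667 [0.5620582  0.29629248 0.06029103] [ 1.0040155   0.39203496 -0.58935241]
```

View pics/side1.png

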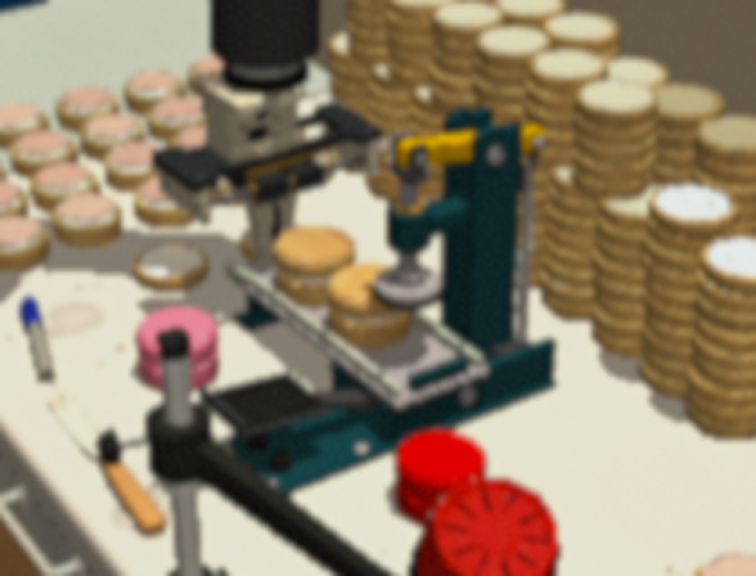

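The side crop shows the shut fingers in the lane mouth behind the second tin, at (265,235). The tins are at (313,255) and (370,300), and the fingers are clear of the rails. Next comes the push.

servo_tool --series '[[[-7, 0, 0, 0], [-7, 0, 0, 0], [-6, 0, 0, 0], [-6, 0, 0, 0], [-6, 0, 0, 0], [-6, 0, 0, 0], [-6, 0, 0, 0], [-6, 0, 0, 0], [-6, 0, 0, 0], [-6, 0, 0, 0]]]'

```text
t: 6.25
eef_pos: [0.567, 0.2356, 0.0646]
ee_rot: [3.141, -0.0, 1.616]
force: [0.4, 1.5, 0.2]
width: 0.0006
gripper_force: 0.5
```

servo_tool --series '[[[-5, 0, 0, 0], [-4, 0, 0, 0], [-4, 0, 0, 0], [-3, 0, 0, 0], [-2, 0, 0, 0], [-1, 0, 0, 0], [0, 0, 0, 0], [0, 0, 0, 0], [0, 0, 0, 0], [0, 0, 0, 0]]]'

```text
t: 7.08
eef_pos: [0.5676, 0.2171, 0.0644]
ee_rot: [-3.141, 0.0, 1.616]
force: [-0.3, 0.4, -0.7]
width: 0.0004
gripper_force: 0.0
```

```bash
python3 - <<'E'
from h import *
s=telemetry.get_state();print(s['t'],s['eef_pos'],s['force'])
a=eyes.grab_frame('side')
print([(d['position'],d['conf']) for d in recognise('side','tin_first')])
E
```

```text
7.0833 [0.56763375 0.21709567 0.0644138 ] [-0.25808783  0.35724029 -0.69886579]
[([0.5112, -0.0369, 0.0434], 0.98), ([0.56, 0.0847, 0.0846], 0.57)]
```

servo_tool --series '[[[-2, 0, 0, 0], [-2, 0, 0, 0], [-2, 0, 0, 0], [-1, 0, 0, 0], [-1, 0, 0, 0], [-1, 0, 0, 0], [-1, 0, 0, 0], [0, 0, 0, 0], [0, 0, 0, 0], [0, 0, 0, 0]]]'

```text
t: 8.02
eef_pos: [0.5682, 0.2071, 0.0646]
ee_rot: [-3.142, 0.0, 1.616]
force: [0.1, 0.3, 0.2]
width: 0.0004
gripper_force: 0.0
```

servo_tool --series '[[[-1, 0, 0, 0], [-1, 0, 0, 0], [-1, 0, 0, 0], [-1, 0, 0, 0], [-1, 0, 0, 0], [0, 0, 0, 0], [0, 0, 0, 0], [0, 0, 0, 0], [0, 0, 0, 0], [0, 0, 0, 0]]]'

```text
t: 8.85
eef_pos: [0.5692, 0.2035, 0.065]
ee_rot: [3.14, -0.002, 1.617]
force: [-0.4, 5.4, 0.6]
width: 0.0001
gripper_force: 3.0
```

servo_tool --series '[[[-1, 0, 0, 0], [-1, 0, 0, 0], [0, 0, 0, 0], [0, 0, 0, 0], [0, 0, 0, 0], [0, 0, 0, 0], [0, 0, 0, 0], [0, 0, 0, 0], [0, 0, 0, 0], [0, 0, 0, 0]]]'

```text
t: 9.68
eef_pos: [0.5701, 0.2032, 0.0656]
ee_rot: [3.138, -0.004, 1.617]
force: [-1.0, 11.0, 1.1]
width: 0.0006
gripper_force: 5.7
```

servo_tool --series '[[[5, 0, 0, 0], [10, 0, 0, 0], [12, 0, 0, 0], [5, 0, 0, 0], [0, 0, -30, 0], [0, 0, -40, 0], [0, 0, -40, 0.121], [0, 0, -40, 0.121], [0, 0, -40, 0.121], [0, 0, -40, 0.121]]]'

```text
t: 10.52
eef_pos: [0.5666, 0.2321, 0.2966]
ee_rot: [-3.142, 0.0, 1.126]
force: [0.5, 1.4, -0.1]
width: 0.0003
gripper_force: 0.0
```

servo_tool --series '[[[0, 0, 0, 0.121], [0, 0, 0, 0.121], [0, 0, 0, 0.121], [0, 0, 0, 0.121], [0, 0, 0, 0.121], [0, 0, 0, 0.121], [0, 0, 0, 0.121], [0, 0, 0, 0.121], [0, 0, 0, 0.121], [0, 0, 0, 0.121]]]'

```text
t: 11.35
eef_pos: [0.5669, 0.2323, 0.2943]
ee_rot: [3.141, 0.001, -0.084]
force: [-0.2, -0.3, 0.4]
width: 0.0004
gripper_force: 0.0
```

servo_tool --series '[[[0, 0, 0, 0.121], [0, 0, 0, 0.121], [0, 0, 0, 0.121], [0, 0, 0, 0.121], [0, 0, 0, 0.121], [0, 0, 0, 0.121], [0, 0, 0, 0.121], [0, 0, 0, 0.121], [0, 0, 0, 0.121], [0, 0, 0, 0.121]]]'

```text
t: 12.18
eef_pos: [0.5669, 0.2323, 0.2943]
ee_rot: [3.141, -0.0, -1.294]
force: [0.4, -0.5, 0.5]
width: 0.0005
gripper_force: 0.0
```

servo_tool --series '[[[0, 0, 0, 0.121], [0, 0, 0, 0.121], [0, 0, 0, 0.121], [0, 0, 0, 0.121], [0, 0, 0, 0.121], [0, 0, 0, 0.121], [0, 0, 0, 0.121], [0, 0, 0, 0.121], [0, 0, 0, 0.121], [0, 0, 0, 0.121]]]'

```text
t: 13.02
eef_pos: [0.5669, 0.2323, 0.2942]
ee_rot: [-3.141, -0.001, -2.504]
force: [-0.3, 0.2, -0.6]
width: 0.0004
gripper_force: 0.0
```

```bash
python3 - <<'E'
from h import *
a=eyes.grab_frame('side');a=eyes.grab_frame('side')
s=telemetry.get_state();print(s['t'],s['eef_pos'],s['ee_rot'],s['q'])
cv2.imwrite('pics/side2.png',cv2.resize(a[140:280,220:380,::-1],None,fx=4,fy=4,interpolation=cv2.INTER_CUBIC))
print([(d['position'],d['conf']) for d in recognise('side','tin_first')],[(d['position'],d['conf']) for d in recognise('side','pedal_pad')])
# back to commanded move: world delta to pad centre in tool axes
R=cv2.Rodrigues(np.zeros(3))[0]
y=s['ee_rot'][2];d=np.array([.437,.085])-s['eef_pos'][:2]
print('tool dx,dy mm',1000*(d@[np.cos(y),np.sin(y)]),1000*(d@[np.sin(y),-np.cos(y)]))
E
```

```text
13.1167 [0.56691897 0.23229689 0.29427396] [-3.14150263e+00 -8.06564770e-04 -2.49981606e+00] [ 7.07321498e-01  2.22279701e-01 -2.45933869e-02  3.81521931e-05
 -1.32473397e+00 -1.63635050e+00]
[([0.559, 0.0748, 0.0905], 0.93), ([0.5083, -0.0393, 0.0483], 0.71)] [([0.444, 0.0788, 0.0611], 0.58)]
tool dx,dy mm 192.24424602440413 -40.21771922304566
```

View pics/side2.png

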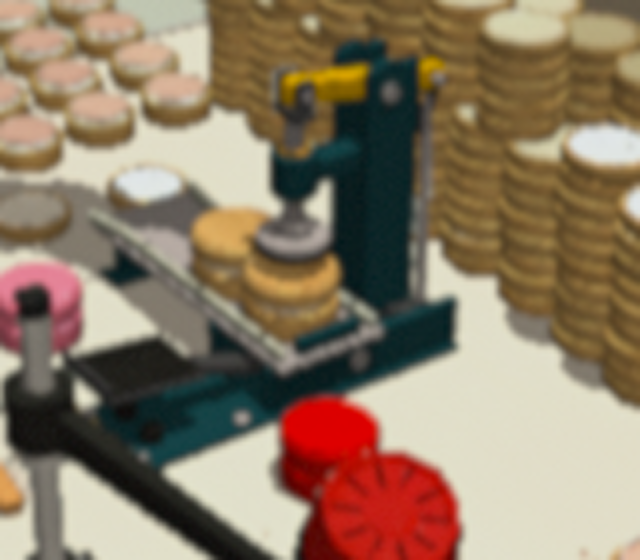

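The side crop shows the first tin under the ram at (292,290) against the stop, lid proud. The second tin sits right behind it at (232,250). Now over to the pedal.

servo_tool --series '[[[38, -8, 0, 0], [38, -8, 0, 0], [38, -8, 0, 0], [38, -8, 0, 0], [38, -8, 0, 0], [0, 0, 36, 0.119], [0, 0, 36, 0.119], [0, 0, 36, 0.119], [0, 0, 36, 0.119], [0, 0, 36, 0.119]]]'

```text
t: 14.05
eef_pos: [0.4391, 0.086, 0.1137]
ee_rot: [3.141, 0.002, -3.095]
force: [0.6, 0.3, 0.5]
width: 0.0004
gripper_force: 0.0
```

```bash
python3 - <<'E'
from h import *
a=eyes.grab_frame('wrist')
s=telemetry.get_state();print(s['t'],s['eef_pos'],s['ee_rot'],s['force'])
a=eyes.grab_frame('side');cv2.imwrite('pics/side3.png',cv2.resize(a[140:280,180:380,::-1],None,fx=4,fy=4,interpolation=cv2.INTER_CUBIC))
E
```

```text
14.1 [0.43526353 0.0841843  0.10718516] [-3.13877285 -0.00772565 -3.10535619] [-4.389037   -1.15184811 -7.57248601]
```

View pics/side3.png

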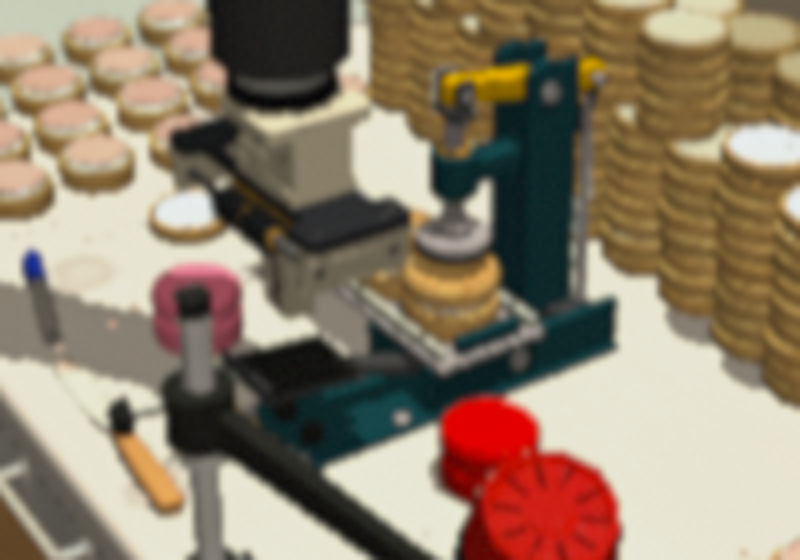

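```bash
python3 - <<'E'
from h import *
a=eyes.grab_frame('side');c=eyes.calibration('side')
s=telemetry.get_state();print(s['t'],s['eef_pos'],s['ee_rot'],s['force'],np.abs(s['qd']).max())
print(((pix([s['eef_pos'],[.437,.085,.062],[.437,.085,.17]],c)-[180,140])*4).round())
print([(d['position'],d['conf']) for d in recognise('side','pedal_pad')])
E
```

```text
14.2 [0.43781301 0.08508459 0.1133205 ] [-3.13843809 -0.00457212 -3.08690933] [1.26914299 0.33097638 1.01154123] 0.07510467231088179
[[288. 298.]
 [290. 361.]
 [284. 226.]]
[([0.4475, 0.0776, 0.0625], 0.65), ([0.556, 0.0742, 0.0946], 0.48), ([0.3264, 0.1073, 0.0059], 0.3)]
```

servo_tool --series '[[[0, 0, 15, 0], [0, 0, 15, 0], [0, 0, 15, 0], [0, 0, 8, 0], [0, 0, 6, 0], [0, 0, 6, 0], [0, 0, 5, 0], [0, 0, 5, 0], [0, 0, 4, 0], [0, 0, 0, 0]]]'

```text
t: 15.08
eef_pos: [0.4393, 0.0864, 0.0355]
ee_rot: [3.141, 0.0, -3.092]
force: [-3.1, 1.8, 5.1]
width: 0.0003
gripper_force: 2.7
```

servo_tool --series '[[[0, 0, 2, 0], [0, 0, 2, 0], [0, 0, 2, 0], [0, 0, 2, 0], [0, 0, 2, 0], [0, 0, 1, 0], [0, 0, 0, 0], [0, 0, 0, 0], [0, 0, 0, 0], [0, 0, 0, 0]]]'

```text
t: 15.92
eef_pos: [0.4393, 0.0864, 0.0286]
ee_rot: [3.141, 0.001, -3.09]
force: [-27.7, 1.7, 68.5]
width: 0.0003
gripper_force: 35.7
```

The pedal is hard on its stop (68 N at z 28.6 mm). I'll release it smoothly.

servo_tool --series '[[[0, 0, -2, 0], [0, 0, -3, 0], [0, 0, -4, 0], [0, 0, -5, 0], [0, 0, -6, 0], [0, 0, -8, 0], [0, 0, -8, 0], [0, 0, -12, 0], [0, 0, -20, 0], [0, 0, -30, 0]]]'

```text
t: 16.75
eef_pos: [0.4374, 0.085, 0.1219]
ee_rot: [-3.139, -0.004, -3.093]
force: [0.8, 0.6, -0.9]
width: 0.0001
gripper_force: 0.0
```

servo_tool --series '[[[0, 0, -35, 0], [0, 0, -35, 0], [0, 0, -35, 0], [0, 0, -30, 0], [0, 0, -20, 0], [0, 0, 0, 0], [0, 0, 0, 0], [0, 0, 0, 0], [0, 0, 0, 0], [0, 0, 0, 0]]]'

```text
t: 17.58
eef_pos: [0.4386, 0.0858, 0.2765]
ee_rot: [-3.141, -0.002, -3.093]
force: [0.5, 0.7, -0.2]
width: 0.0006
gripper_force: 0.0
```

```bash
python3 - <<'E'
from h import *
a=eyes.grab_frame('side')
s=telemetry.get_state();print(s['t'],s['eef_pos'],s['force'])
print([(d['position'],d['conf']) for d in recognise('side','tin_first')],[(d['position'],d['conf']) for d in recognise('side','pedal_pad')])
cv2.imwrite('pics/side4.png',cv2.resize(a[140:280,180:380,::-1],None,fx=4,fy=4,interpolation=cv2.INTER_CUBIC))
E
```

```text
17.6333 [0.43875942 0.08582138 0.27665528] [ 0.13642564 -0.60916261  0.35218176]
[([0.5068, -0.0378, 0.0419], 0.93), ([0.5604, 0.0767, 0.0872], 0.84), ([0.5754, 0.0745, 0.0578], 0.56)] [([0.5619, 0.0737, 0.0883], 0.64), ([0.4453, 0.079, 0.0615], 0.6)]
```

View pics/side4.png

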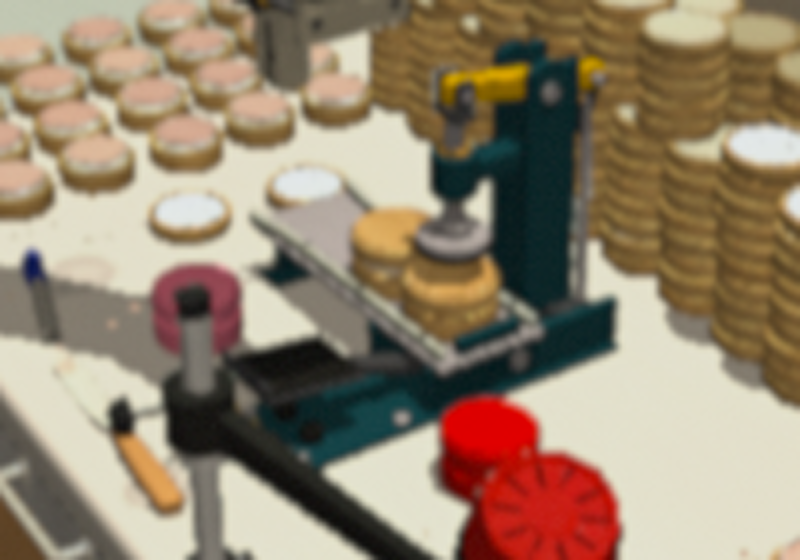

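The crop shows the pedal back up at (290,365). The first lid is lower under the ram at (450,270), the second tin waits behind with its lid proud, and the robot is clear.

```bash
python3 -c "
from station import ticket
print(ticket.job_done())"
```

```text
the job is handed in; nothing more can be done
None
```

I handed the job in at about 17.6 s: the first tin is against the end stop with its lid pressed, the pedal is back up, and the second tin waits behind unpressed; all of this was checked only by camera and force readings, and no verdict came back.

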